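# Unpack the fourth wheel from the pedal-lid dust box

### The job

Press the pedal of the grey dust box right down so that its lid stands open (do not touch the lid itself), then take the nested pair inside apart in reverse order: first pull the yellow spacer tube out of the wheel and stand it upright in the shallow steel dish, then lift out the wheel and lay it flat in the one empty pocket of the wooden wheel tray. Last, ease the pedal gently all the way back up so that the lid comes down shut without slamming, and leave everything else on the bench where it is.

Things in the scene. Friction and masses are not known exactly. Their poses are not given: they have to be found in the camera images.
- box_floor (a point): centre of the inner floor of the grey sheet-metal dust box, fixed to the bench; floor 16 mm above the bench. Box outside 180 mm along its x, 160 mm along its y, rim 74 mm above the bench; walls 6 mm, so the inside is 168 x 148 mm and 58 mm deep. The axes are the box's: x points from its front (robot side) to the lid hinge at the back, y to its left, z up
- lid (a joint): angle (rad) of the flat aluminium lid, 184 x 164 mm, about the hinge along the box's back rim: 0 shut, 1.75 fully open (a little past upright, the lid's free edge then about 255 mm above the bench). It is linked to the pedal and moves 4.86 times the pedal's angle; it has no spring. Closing faster than 2.5 rad/s below 0.2 rad counts as a slam; that is about 90 mm/s at the pedal knob
- pedal (a joint): angle (rad) of the pedal lever at the box's right side: 0 fully up (lid shut), 0.36 fully down at its stop (lid open). Friction holds the pedal and the lid wherever they are left. Pushing the knob down takes about 7 N, raising it about 2 to 5 N
- pedal_grip (a point): point on the axis of the round upright black knob on the pedal's tread, 14 mm below its top, 26 mm above the tread; moves with the pedal. Knob 22 mm diameter, 40 mm tall; tread 44 x 66 mm. 112 mm above the bench with the pedal up, 51 mm when down. Knob leans 0.19 rad (top to the box's back) when up, 0.17 rad the other way when down. Axes: the box's when up; pressing turns them about y
- pedal_pivot (a point): fixed point on the pedal's hinge axis, which is parallel to the box's y axis, level with the knob's centre plane; 50 mm above the bench. The grip point swings about it in a circle of 173 mm radius lying in the box's x-z plane, on the robot side of it
- wheel: the translucent green skateboard wheel that lies flat in the dust box; 52 mm diameter, 32 mm tall, bore 23 mm. Origin: centre of its underside, z up along its axis. 90 g
- tube: yellow nylon bearing spacer tube, 18 mm outside diameter, 56 mm long, standing loosely in the bore of that wheel on the box floor, so 24 mm of it shows above the wheel. Origin: centre of its lower end, z along its axis. 20 g
- dish: shallow square steel dish fixed to the bench, 100 x 100 mm, rim 14 mm above the bench, walls and floor 4 mm. Origin: centre of its underside
- tray: low wooden tray fixed to the bench with four square pockets in a row along its y axis; 70 mm (x) by 262 mm (y). Pocket floor 4 mm above the bench, lips and dividers 10 mm above the bench (6 mm above the pocket floor), pockets 62 x 60 mm at y = -96, -32, 32, 96 mm. Origin: centre of its underside. Three pockets hold wheels
- pocket: centre of the floor of the tray's one empty pocket (which one it is varies), 4 mm above the bench; it has a thin brown dot
- wheel_a: another wheel of the same kind, lying flat in a tray pocket; leave it. Origin: centre of its underside
- wheel_b: another wheel of the same kind, lying flat in a tray pocket; leave it. Origin: centre of its underside
- wheel_c: another wheel of the same kind, lying flat in a tray pocket; leave it. Origin: centre of its underside
- oil: white oil bottle, 42 mm diameter, 140 mm tall, standing; leave it. Origin: centre of its underside
- wrench: silver socket wrench lying flat, head (34 mm diameter, 35 mm tall) at its origin, handle 155 mm along its -x, 14 mm tall; leave it
- hanger: chrome truck hanger, axle 200 mm along its y through its origin, nose 110 mm along its -x, 30 mm tall; leave it
- bearing_tin: low round steel tin, 52 mm diameter, 26 mm tall; leave it. Origin: centre of its underside
- bushing: black rubber cone bushing, 26 mm diameter, 16 mm tall, inside the dust box near its back left corner; leave it. Origin: centre of its underside
- nut_jar: small clear jar with steel cap, 44 mm diameter, 50 mm tall; leave it. Origin: centre of its underside
- lid_hinge (a point): point of the lid at the middle of the hinge axis, which lies 76 mm above the bench along the box's back rim; x points from the free edge to the hinge when shut
Things that resemble listed ones, but are neither listed nor needed, are in the scene too. Leave any blue or orange look-alike of the dish alone.

How it is judged:
By the outcome, as a careful person would: the job done as asked, in the order asked, and still so for the second after the job is handed in, with the robot touching nothing.
It also fails if it takes over 72 s, if anything falls off the work surface, if the arm or the gripper's body presses on something with over 40 N, if the wrist force passes 120 N, or if a joint passes its speed limit or range.

### The arm

A 6-joint arm with a two-finger parallel gripper is mounted at the origin on the work surface. World frame = base frame: x ahead of the robot, y to its left, z up, the work surface at z = 0. Lengths are in m, angles in rad, forces in N, time in s.
With the tool pointing down it reaches from about 0.375 to 0.75 m from the base axis. Payload 9 kg.
Tool frame: the origin (TCP) lies between the finger pads; the fingertips stand tip_reach ahead of it and the grasp point (between the pads) lies 11 mm behind it (tip_reach is the distance from the TCP to the fingertips, in m); z points along the fingers, y is the line along which they close (so a half turn about z gives the same grasp; the last joint's range is limited). The gripper opens to 85 mm and grips with 20 to 120 N. Pads are 22 mm wide; open, the fingers measure 114 mm over their backs; the gripper's body (76 mm by 85 mm) begins 54 mm behind the grasp point. The pads swing forward as they close: fully open they stand 13 mm farther back than shut.
Start: joints at [-1.484, 0.104, 0.097, 1.564, 0, 1.353], TCP at [0.18, -0.572, 0.239] pointing down, gripper open.
Joint ranges: [-2.99, 2.99], [-0.84, 1.86], [-1.1, 1.16], [-1.84, 2.11], [-1.51, 1.56], [-3.14, 3.14]. Speed limits (rad/s): [2.22, 2.22, 2.57, 3.14, 3.14, 3.14].

### API

Orientations are given as a unit quaternion [w, x, y, z].
In Python, from bench import sense, grab_frame, hand_in, tip_reach gives the robot as it stands.
- The arm moves only by the tool apply_moves, never from a script. Its argument "moves" is a list of rows, each a list of 3 entries, a list of its own where there are three numbers: the finger opening in mm, from 0 to 85.4, then the shift along the tool's x, y, z in units of 25 mm (1.0 is 25 mm), then the turn about the tool's z in units of 6 degrees (1.0 is 6 degrees). A call has 1 to 20 rows; each row shifts and turns the commanded pose from where the row before left it, along the tool's axes as they then stand; what a row does not reach is not made up. A row lasts 1/12 s, in which the tool goes at most 41.7 mm and 7.16 degrees, less where a joint would pass 70% of its speed; a pose out of reach is approached as far as the arm can. A call is refused whole if a number of a shift passes 1 or a number of a turn 1, either way. A call with a gripper value outside its range is refused whole. The fingers move at their own pace and stop on an object; "force" is the grip in N (left out, the last holds). Time passes only in rows, so rows that do not move let the fingers close. It gives the time, the measured TCP pose, the force, the opening and the grip force at its end, in the units of the state.
- sense(): the state, without advancing time (a new reading comes with each control period).
- grab_frame(name): name is "side" or "top" or "wrist"; returns a dict with "image" (420x560x3 uint8, red, green, blue), "K" (3x3 intrinsics, pixels), "k1" (the pictures are not rectified: a ray, as slopes to the right and down, at radius r is drawn at 1 + k1 r^2 times it, then the intrinsics apply), "xyz" and "orientation" of the camera in the world; the wrist camera has in their place "hand_eye" (4x4, takes a point from camera to tool coordinates, whose origin is the TCP and whose axes are the flange's). Camera axes: x right, y down, z forward; pixel columns grow to the right and rows downward; lengths in m; the calibration is good to about 2 mm. A picture is of the moment at which its call begins: read the wrist's pose just before it. There is no depth.
- hand_in(): hands the job in; it is judged then, once.
The state is a dict: "time": time; "joints": joint angles; "qd": joint speeds; "tau": joint torques, N m; "position": TCP position; "tcp_rot": TCP orientation; "force": force on the tool from outside, world axes, zero at the start; "torque": the same for the moment, N m; "grip_width": finger opening in m; "finger_force": force on a finger pad.
Only numpy, scipy, OpenCV 4.12 (cv2) and the standard library are available. Lean on these libraries where they do the work, as an engineer would, in place of code of your own. Each camera call takes 0.05 s, during which the arm holds its last target. There are 200 camera calls.

## Working session

There is one attempt and no reset: what is moved stays moved. The work goes in short steps, Python scripts to look and compute and a tool call to move; the robot and the scene stay as the last step left them, time stands still between calls to the robot, and variables do not carry over. Pictures are saved under pics/ and viewed, at most 10 in all, crops included, and the job is handed in when it is done.

Besides the shell and the picture viewer there is one more tool, called after "Call:" as name(argument=value, ...), one argument or row to a line, values as JSON. apply_moves: Moves the arm, as the interface text tells. Its arguments: {"type":"object","properties":{"moves":{"type":"array","items":{"type":"array"}},"force":{"type":"number"}},"required":["moves"]}

```bash
mkdir -p pics; ls; cat > h.py <<'E'
import numpy as np, cv2
from scipy.spatial.transform import Rotation as R
from bench import sense, grab_frame, hand_in, tip_reach
def rot(q): return R.from_quat([q[1],q[2],q[3],q[0]]).as_matrix()
def cam(name):
    s=sense(); f=grab_frame(name)
    if name=='wrist':
        T=np.eye(4);T[:3,:3]=rot(s['tcp_rot']);T[:3,3]=s['position'];T=T@np.array(f['hand_eye'])
    else:
        T=np.eye(4);T[:3,:3]=rot(f['orientation']);T[:3,3]=f['xyz']
    f['T']=T; return f
def undist(f,u,v):
    K=np.array(f['K']); x=(u-K[0,2])/K[0,0]; y=(v-K[1,2])/K[1,1]
    a,b=x,y
    for _ in range(30):
        s=1+f['k1']*(a*a+b*b); a,b=x/s,y/s
    return a,b
def ray(f,u,v):
    a,b=undist(f,u,v); return f['T'][:3,3], f['T'][:3,:3]@np.array([a,b,1.])
def onz(f,u,v,z):
    o,d=ray(f,u,v); return o+d*(z-o[2])/d[2]
def proj(f,p):
    c=np.linalg.inv(f['T'])@np.append(p,1); a,b=c[0]/c[2],c[1]/c[2]; s=1+f['k1']*(a*a+b*b); K=np.array(f['K'])
    return K[0,0]*a*s+K[0,2],K[1,1]*b*s+K[1,2]
def save(f,n): cv2.imwrite('pics/'+n+'.png',f['image'][:,:,::-1])
E
python3 - <<'E'
from h import *
print(tip_reach, sense())
for n in('top','side'):
    f=cam(n);save(f,n+'0');print(n,f['K'],f['k1'],f['T'])
E
```

```text
pics
0.008 {'time': 0.0, 'joints': array([-1.48369115e+00,  1.04684907e-01,  9.64851001e-02,  1.56390297e+00,
        4.42004013e-05,  1.35309225e+00]), 'qd': array([-0.00048039, -0.00011108, -0.00117355,  0.00079352, -0.00031318,
       -0.00034328]), 'tau': array([-1.77564911e-03, -5.56930804e+01,  5.03649652e+01,  1.69669610e-02,
       -2.05891029e-04,  1.02097641e-05]), 'position': array([ 0.18005829, -0.57201623,  0.23853946]), 'tcp_rot': array([-6.50391509e-04,  9.88408667e-01,  1.51815281e-01,  6.46780729e-05]), 'force': array([-0.7235597 ,  0.46064417,  0.36093011]), 'torque': array([ 0.00791733,  0.01609067, -0.04926454]), 'finger_force': 0.0, 'grip_width': 0.0853661057836767}
top [[411.85947323   0.         283.81733513]
 [  0.         411.85947323 213.2677289 ]
 [  0.           0.           1.        ]] -0.121903685463641 [[-0.0066701  -0.98948472  0.14448355  0.4372945 ]
 [-0.99994717  0.00772998  0.00677549  0.05512047]
 [-0.0078211  -0.14443072 -0.98948401  1.16371841]
 [ 0.          0.          0.          1.        ]]
side [[391.1676077    0.         281.82830415]
 [  0.         391.1676077  204.92950835]
 [  0.           0.           1.        ]] -0.044820870606702645 [[ 0.99097619 -0.0877499   0.10132198  0.46387145]
 [-0.13377109 -0.69514685  0.70631165 -0.72143936]
 [ 0.00845488 -0.71349198 -0.70061238  0.86428708]
 [ 0.          0.          0.          1.        ]]
```

View pics/top0.png

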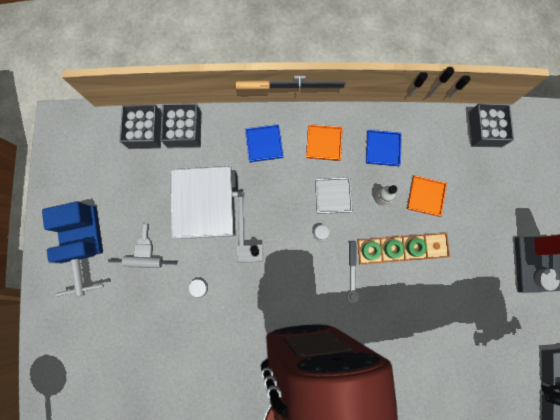

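View pics/side0.png

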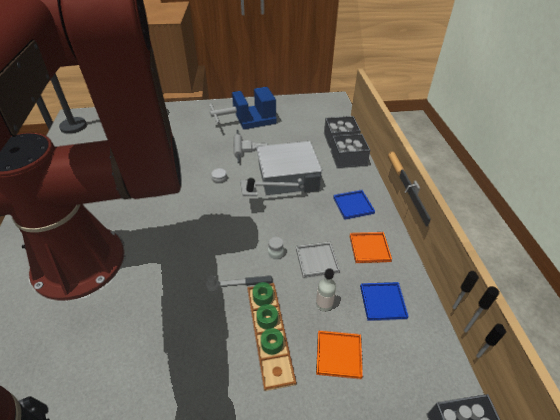

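The top view shows the lid at about (172-237, 167-238) and the knob at (254,251). The steel dish is at (333,195). The tray spans (358-448, 235-262), with its empty pocket at (436,245). The side view agrees with this: the knob is at (249,186) and the empty pocket at (278,372).

```bash
python3 - <<'E'
from h import *
def comp(m,u,v):
    m=m.astype(np.uint8); n,l,st,c=cv2.connectedComponentsWithStats(m)
    k=l[v,u]; 
    if k==0:
        d=[(abs(c[i]-[u,v]).sum() if st[i,4]>8 else 1e9) for i in range(1,n)]; k=1+int(np.argmin(d))
    return (l==k).astype(np.uint8),c[k],st[k,4]
def rect(f,mk,z):
    c=max(cv2.findContours(mk,cv2.RETR_EXTERNAL,cv2.CHAIN_APPROX_NONE)[0],key=cv2.contourArea).reshape(-1,2)
    p=np.array([onz(f,u,v,z)[:2] for u,v in c]); r=cv2.minAreaRect((p*1000).astype(np.float32)); return r
t=cam('top'); s=cam('side')
for f,n,(lu,lv),(ku,kv),(du,dv) in((t,'top',(205,200),(254,251),(333,195)),(s,'side',(290,160),(249,186),(318,260))):
    im=f['image'].astype(int); hsv=cv2.cvtColor(f['image'],cv2.COLOR_RGB2HSV)
    print(n,'lid px',im[lv,lu],'dish',im[dv,du],'knob',im[kv,ku])
    m,c,a=comp((im.min(2)>165),lu,lv); print('lid',a,rect(f,m,.079))
    w=(im.max(2)<50); w[:kv-15]=0;w[kv+15:]=0
    m,c,a=comp(w,ku,kv); ys,xs=np.where(m); print('knob',c,a,xs.min(),xs.max(),ys.min(),ys.max(),onz(f,*c,.115))
    h=hsv; wood=(h[...,0]>6)&(h[...,0]<24)&(h[...,1]>70)&(h[...,2]>80); g=(h[...,0]>45)&(h[...,0]<90)&(h[...,1]>90)
    n_,l,st,cc=cv2.connectedComponentsWithStats(g.astype(np.uint8))
    for i in range(1,n_):
        if st[i,4]>60: print('green',cc[i],st[i],onz(f,*cc[i],.03))
    mm=wood|g; mm=cv2.morphologyEx(mm.astype(np.uint8),cv2.MORPH_CLOSE,np.ones((3,3)))
    m,c,a=comp(mm,*((400,252) if n=='top' else (278,380))); print('tray',c,a,rect(f,m,.01))
    m,c,a=comp(im.min(2)>175,du,dv); print('dish',c,a,rect(f,m,.012))
big=[cv2.resize(t['image'][150:290,160:460],None,fx=2.6,fy=2.6,interpolation=cv2.INTER_CUBIC)]
cv2.imwrite('pics/tcrop.png',big[0][:,:,::-1])
E
```

```text
top lid px [208 212 217] dish [195 199 201] knob [28 27 28]
lid 4449 ((657.5781860351562, 285.8265380859375), (257.80206298828125, 187.2040557861328), 7.191855430603027)
knob [254.27586207 250.15517241] 58 251 258 246 255 [0.49612031 0.13813616 0.115     ]
green [416.52479339 246.6322314 ] [407 238  20  18 242] [ 0.50620714 -0.3054778   0.03      ]
green [371.43939394 249.85353535] [362 241  19  18 198] [ 0.498919   -0.17824068  0.03      ]
green [394.06756757 248.14864865] [385 240  19  17 222] [ 0.502848   -0.24174696  0.03      ]
tray [402.86643234 248.05140598] 2276 ((504.318115234375, -274.24346923828125), (71.0660629272461, 262.516845703125), 3.4441170692443848)
dish [332.95647773 195.56680162] 988 ((654.79248046875, -77.49605560302734), (92.36888122558594, 96.42919158935547), 2.179029703140259)
side lid px [174 176 176] dish [161 163 161] knob [29 30 29]
lid 1660 ((627.0271606445312, 287.22650146484375), (182.8052978515625, 161.8338165283203), 2.9157674312591553)
knob [250.19230769 184.83333333] 78 247 254 179 191 [0.49279213 0.1273244  0.115     ]
green [267.12788779 318.04207921] [ 253  282   30   72 1212] [ 0.4992116  -0.25326007  0.03      ]
tray [270.44506866 337.12297129] 3204 ((501.50714111328125, -272.8798522949219), (71.30570220947266, 272.49298095703125), 3.7690346240997314)
dish [324.90909091 286.95454545] 22 ((656.7042236328125, -175.78030395507812), (15.191823959350586, 10.294899940490723), 78.09904479980469)
```

View pics/tcrop.png

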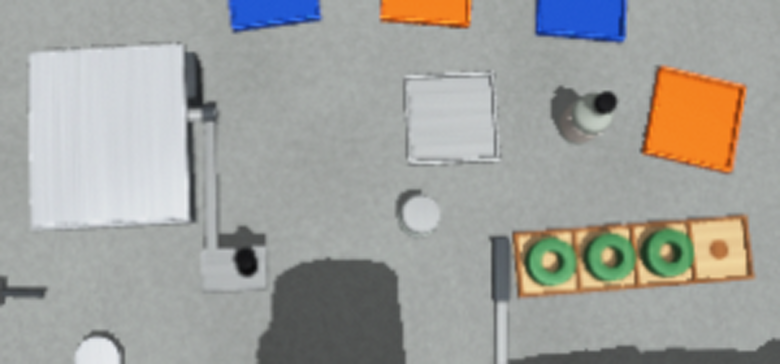

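The crop shows the lid corners at full-image (171,169), (231,166), (233,235) and (172,238), and the dish centred at (334,195). The brown dot is in the rightmost pocket at (436,245).

```bash
python3 - <<'E'
from h import *
t=cam('top'); s=cam('side')
def tri(a,b):
    A=[];B=[]
    for o,d in(a,b):
        d=d/np.linalg.norm(d);P=np.eye(3)-np.outer(d,d);A.append(P);B.append(P@o)
    return np.linalg.solve(sum(A),sum(B))
k=tri(ray(t,254.3,250.2),ray(s,250.2,184.8));print('knob',k)
L=np.array([onz(t,u,v,.079) for u,v in((170.8,169.2),(231.2,166.5),(233.5,235.4),(172.3,237.7))]);print(L,L.mean(0))
D=np.array([onz(t,160+u/2.6,150+v/2.6,.013) for u,v in((405,76),(494,72),(499,160),(408,164))]);print('dish',D,D.mean(0))
print('dot',onz(t,160+719/2.6,150+249/2.6,.004))
w=cam('wrist');print(w['T'], w['hand_eye'])
E
```

```text
knob [0.49488329 0.13882267 0.10509623]
[[0.72012789 0.37140746 0.079     ]
 [0.72532083 0.20477177 0.079     ]
 [0.53747139 0.19624697 0.079     ]
 [0.53209126 0.36071554 0.079     ]] [0.62875284 0.28328543 0.079     ]
dish [[ 0.7030134  -0.02906776  0.013     ]
 [ 0.7069442  -0.12749317  0.013     ]
 [ 0.60876267 -0.12985371  0.013     ]
 [ 0.6051355  -0.03050346  0.013     ]] [ 0.65596394 -0.07922953  0.013     ]
dot [ 0.50940934 -0.37254227  0.004     ]
[[ 3.00562038e-01 -9.16245227e-01 -2.64871942e-01  2.47394824e-01]
 [-9.53762229e-01 -2.88816709e-01 -8.32016727e-02 -5.51959646e-01]
 [-2.66307240e-04  2.77632118e-01 -9.60687429e-01  3.73258887e-01]
 [ 0.00000000e+00  0.00000000e+00  0.00000000e+00  1.00000000e+00]] [[ 5.30940438e-04 -9.60663351e-01 -2.77715040e-01  7.03284449e-02]
 [ 9.99999853e-01  4.78373919e-04  2.57040697e-04  7.88860230e-04]
 [-1.14077945e-04 -2.77715135e-01  9.60663464e-01 -1.34209001e-01]
 [ 0.00000000e+00  0.00000000e+00  0.00000000e+00  1.00000000e+00]]
```

Call:
apply_moves(
  moves=[
    [50,[0.95,0.3,0],-1],
    [50,[1,0,0],-1],
    [50,[1,0,0],-1],
    [50,[1,0,0],-1],
    [50,[1,0.4,0],-1],
    [50,[1,0.4,0],-1],
    [50,[1,0.4,0],-1],
    [50,[1,0.4,0],-1],
  ],
)

```text
time: 1.02
position: [0.3651, -0.4838, 0.2392]
tcp_rot: [0.0, 0.84, 0.543, -0.0]
force: [0.3, 0.1, 0.5]
grip_width: 0.05
finger_force: 0.0
```

Call:
apply_moves(
  moves=[
    [50,[0,0,0],-1],
    [50,[0,0,0],-1],
    [50,[0,0,0],-1],
    [50,[0,0,0],-1],
    [50,[0,0,0],-1],
    [50,[0,0,0],-1],
    [50,[0,0,0],-1],
    [50,[0,0,0],-1],
    [50,[0,0,0],-1],
    [50,[0,0,0],-1],
    [50,[0,0,0],-1],
    [50,[0,0,0],-1],
    [50,[0,0,0],-1],
    [50,[0,0,0],-1],
    [50,[0,0,0],-1],
    [50,[0,0,0],-1],
    [50,[0,0,0],-1],
    [50,[0,0,0],-1],
    [50,[0,0,0],-1],
    [50,[0,0,0],-0.5],
  ],
)

```text
time: 2.68
position: [0.3639, -0.4843, 0.2392]
tcp_rot: [-0.0, -0.024, 1.0, -0.0]
force: [0.3, 0.4, 0.1]
grip_width: 0.0503
finger_force: 0.0
```

Call:
apply_moves(
  moves=[
    [50,[-0.5,1,0],0],
    [50,[-0.5,1,0],0],
    [50,[-0.5,1,0],0],
    [50,[-0.5,1,0],0],
    [50,[-0.5,1,0],0],
    [50,[-0.5,1,0],0],
    [50,[-0.5,1,0],0],
    [50,[-0.5,1,0],0],
    [50,[-0.4,1,0],0],
    [50,[-0.4,1,0],0],
    [50,[-0.4,1,0],0],
    [50,[-0.4,1,0],0],
    [50,[-0.4,1,0],0],
    [50,[-0.3,1,0],0],
    [50,[0,1,0],0],
    [50,[0,1,0],0],
    [50,[0,1,0],0],
    [50,[0,1,0],0],
    [50,[0,1,0],0],
    [50,[0,1,0],0],
  ],
)

```text
time: 4.35
position: [0.4995, 0.0232, 0.2394]
tcp_rot: [0.0, -0.021, 1.0, -0.0]
force: [0.9, -0.7, -0.3]
grip_width: 0.0503
finger_force: 0.0
```

Call:
apply_moves(
  moves=[
    [50,[0,1,0],0],
    [50,[0,1,0],0],
    [50,[0,1,0],0],
    [50,[0,1,0],0],
    [50,[0,0.6,0],0],
    [50,[0,0,0],0],
  ],
)

```text
time: 4.85
position: [0.4944, 0.1393, 0.2394]
tcp_rot: [0.0, -0.023, 1.0, 0.0]
force: [-0.9, -0.6, 0.2]
grip_width: 0.0499
finger_force: 0.0
```

```bash
python3 - <<'E'
from h import *
s=sense();print(s['position'],s['tcp_rot'],s['joints'],s['time'])
f=cam('wrist');save(f,'w1');print(proj(f,[.495,.139,.126]),proj(f,[.495,.139,.06]))
E
```

```text
[0.4943891  0.13930697 0.23936061] [ 4.88846679e-05 -2.29271063e-02  9.99737099e-01  2.79248985e-04] [ 1.92494552e-02 -1.59871844e-01 -1.62125291e-01  1.56844717e+00
  5.58853953e-04 -2.66087507e-02] 4.85
(np.float64(277.9049718648644), np.float64(212.2716086224634)) (np.float64(277.78222279506303), np.float64(195.2271922078907))
```

View pics/w1.png

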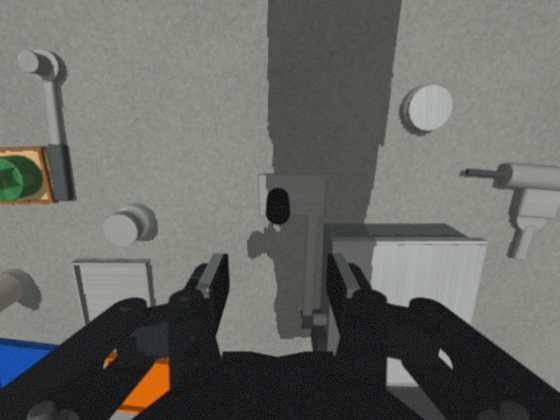

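The wrist view shows the knob centred at column 277, rows 188-224, which matches the triangulated point. The fingers straddle it evenly and are clear of the lid.

Call:
apply_moves(
  force=40,
  moves=[
    [50,[0,0,1],0],
    [50,[0,0,1],0],
    [50,[0,0,1],0],
    [50,[0,0,1],0],
    [50,[0,0,0.7],0],
    [50,[0,0,0.6],0],
    [50,[0,0,0],0],
    [15,[0,0,0],0],
    [15,[0,0,0],0],
    [15,[0,0,0],0],
    [15,[0,0,0],0],
    [15,[0,0,0],0],
    [15,[0,0,0],0],
  ],
)

```text
time: 5.98
position: [0.4952, 0.1394, 0.1083]
tcp_rot: [0.001, -0.022, 1.0, 0.003]
force: [-1.2, 16.2, 0.8]
grip_width: 0.0205
finger_force: 39.4
```

Call:
apply_moves(
  moves=[
    [15,[0.07,0.04,0.2],0],
    [15,[0.07,0,0.2],0],
    [15,[0.06,0,0.2],0],
    [15,[0.06,0,0.2],0],
    [15,[0.045,0,0.2],0],
    [15,[0.045,0,0.2],0],
    [15,[0.03,0,0.2],0],
    [15,[0.03,0,0.2],0],
    [15,[0.02,0,0.2],0],
    [15,[0.02,0,0.2],0],
    [15,[0.01,0,0.2],0],
    [15,[0,0,0.2],0],
    [15,[0,0,0.1],0],
    [15,[0,0,0],0],
  ],
)

```text
time: 7.15
position: [0.4831, 0.1389, 0.0458]
tcp_rot: [0.0, -0.022, 1.0, 0.002]
force: [-6.2, 10.1, 3.5]
grip_width: 0.0206
finger_force: 42.0
```

```bash
python3 - <<'E'
from h import *
s=sense();print(s['position'],s['tcp_rot'],s['force'])
for n in('side','wrist'):
    f=cam(n);save(f,n+'2')
print(proj(cam('side'),[.72,.21,.26]),proj(cam('side'),[.73,.375,.26]))
E
```

```text
[0.48313371 0.13893666 0.04584485] [ 3.46652494e-06 -2.21776829e-02  9.99752524e-01  1.74393349e-03] [-6.16399794 10.1303361   3.50756719]
(np.float64(325.55866537763706), np.float64(120.78393073646859)) (np.float64(317.4343001024831), np.float64(92.21233527849864))
```

View pics/side2.png

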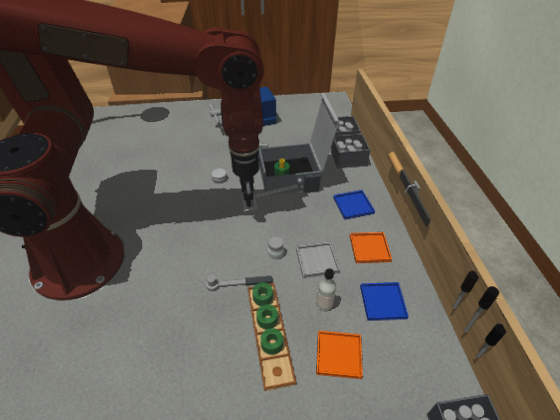

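The side view shows the lid upright with its free edge near (326,100). The tube and wheel are visible in the box at about (282,165). I'll press a little further to confirm the pedal is at its stop.

Call:
apply_moves(
  moves=[
    [15,[0,0,0.1],0],
    [15,[0,0,0.06],0],
    [15,[0,0,0],0],
  ],
)

```text
time: 7.6
position: [0.4837, 0.139, 0.0449]
tcp_rot: [0.001, -0.022, 1.0, 0.002]
force: [-20.4, 8.5, 33.7]
grip_width: 0.0211
finger_force: 45.8
```

Call:
apply_moves(
  moves=[
    [15,[0,0,-0.12],0],
    [50,[0,0,0],0],
    [50,[0,0,0],0],
    [50,[0,0,0],0],
    [50,[0,0,-0.6],0],
    [50,[0,0,-1],0],
    [50,[0,0,-1],0],
    [50,[0,0,-1],0],
    [50,[0,0,-1],0],
    [50,[0,0,-1],0],
    [50,[0,0,-1],0],
    [50,[-0.9,1,0],0],
    [50,[-0.9,1,0],0],
    [50,[-0.9,1,0],0],
    [50,[-0.9,1,0],0],
    [50,[-0.9,1,0],0],
    [50,[0,0,0],0],
  ],
)

```text
time: 9.02
position: [0.5924, 0.2701, 0.2049]
tcp_rot: [-0.001, -0.022, 1.0, 0.0]
force: [0.2, -0.4, -2.2]
grip_width: 0.05
finger_force: 0.0
```

```bash
cat > m.py <<'E'
from h import *
def blobs(f,lo,hi,amin=80):
    h=cv2.cvtColor(f['image'],cv2.COLOR_RGB2HSV); m=cv2.inRange(h,np.array(lo),np.array(hi))
    n,l,st,c=cv2.connectedComponentsWithStats(m)
    return [(c[i],st[i]) for i in range(1,n) if st[i,4]>amin]
E
python3 - <<'E'
from m import *
s=sense();print(s['position'],s['tcp_rot'],s['force'],s['time'])
f=cam('wrist');save(f,'w3')
for c,st in blobs(f,(20,100,80),(35,255,255)): print('Y',c,st,onz(f,*c,.072))
for c,st in blobs(f,(40,80,30),(90,255,255)): print('G',c,st,onz(f,*c,.048))
E
```

```text
[0.59242267 0.27014278 0.20486512] [-1.30386229e-03 -2.23163930e-02  9.99750108e-01  2.65103200e-05] [ 0.15816141 -0.44749277 -2.17782188] 9.0167
Y [295.0817757  216.86682243] [286 204  20  27 428] [0.60199331 0.28622295 0.072     ]
G [294.73941726 210.16657504] [ 269  184   53   56 1819] [0.60212745 0.28724625 0.048     ]
```

View pics/w3.png

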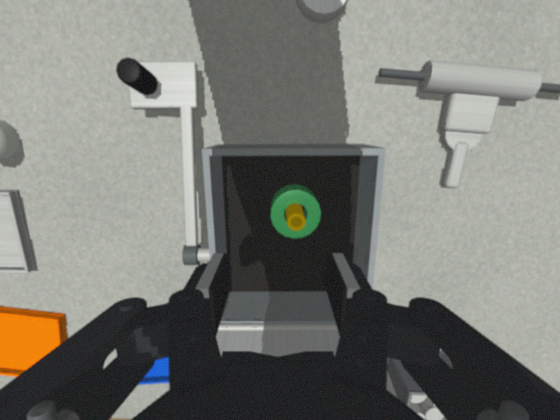

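The wrist view shows the tube's top disc at about (296,221) and the wheel's top face centred at (295,213). Both are well clear of the walls, and the bushing is out of view.

Call:
apply_moves(
  force=30,
  moves=[
    [40,[-0.5,0.63,0],0],
    [40,[0,0,1],0],
    [40,[0,0,1],0],
    [40,[0,0,1],0],
    [40,[0,0,1],0],
    [40,[0,0,0.8],0],
    [40,[0,0,0.6],0],
    [40,[0,0,0.4],0],
    [40,[0,0,0],0],
  ],
)

```text
time: 9.82
position: [0.6008, 0.2823, 0.0613]
tcp_rot: [-0.001, -0.021, 1.0, -0.0]
force: [-0.4, -0.6, 0.1]
grip_width: 0.04
finger_force: 0.0
```

```bash
python3 - <<'E'
from m import *
s=sense();print(s['position'],s['force'])
f=cam('wrist');save(f,'w4')
for c,st in blobs(f,(20,100,60),(35,255,255),20): print('Y',c,st,onz(f,*c,.072))
for c,st in blobs(f,(40,80,20),(90,255,255)): print('G',c,st,onz(f,*c,.048))
p=s['position'];print(proj(f,[p[0],p[1],.072]))
E
```

```text
[0.60078904 0.28231818 0.06132603] [-0.35992798 -0.57681254  0.14332559]
Y [289.05365597 283.77327722] [ 272  254   37   61 1901] [0.59982113 0.28684909 0.072     ]
G [282.81048471 255.02933222] [ 242  213   91  101 4807] [0.596257   0.28418945 0.048     ]
(np.float64(279.13168856047145), np.float64(285.2692348994581))
```

View pics/w4.png

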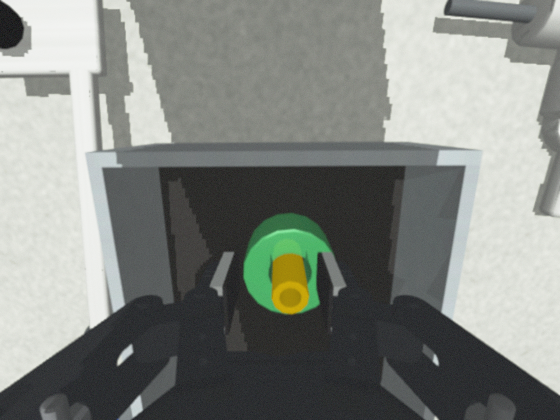

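Near view: the tube's top disc is at (290,297), while the TCP axis at that height projects to (279,285). I'll shift about 5 mm in x and y before closing.

Call:
apply_moves(
  moves=[
    [40,[-0.22,0.19,0],0],
    [40,[0,0,0.06],0],
    [40,[0,0,0],0],
    [14,[0,0,0],0],
    [14,[0,0,0],0],
    [14,[0,0,0],0],
    [14,[0,0,0],0],
    [14,[0,0,0],0],
    [14,[0,0,0],0],
  ],
)

```text
time: 10.62
position: [0.6078, 0.2883, 0.0625]
tcp_rot: [0.0, -0.021, 1.0, -0.0]
force: [-1.1, -0.2, 6.1]
grip_width: 0.0166
finger_force: 29.5
```

Call:
apply_moves(
  moves=[
    [14,[0,0,-0.5],0],
    [14,[0,0,-0.7],0],
    [14,[0,0,-0.8],0],
    [14,[0,0,-0.8],0],
    [14,[0,0,-0.8],0],
    [14,[0,0,-0.6],0],
    [14,[0,0,-0.3],0],
    [14,[0,0,0],0],
  ],
)

```text
time: 11.28
position: [0.6083, 0.2886, 0.1767]
tcp_rot: [0.002, -0.022, 1.0, 0.0]
force: [0.1, 0.4, -0.4]
grip_width: 0.0168
finger_force: 29.4
```

```bash
python3 - <<'E'
from m import *
s=sense();print(s['position'],s['force'],s['grip_width'])
f=cam('wrist');save(f,'w5')
for c,st in blobs(f,(20,100,60),(35,255,255),20): print('Y',c,st)
for c,st in blobs(f,(40,80,20),(90,255,255)): print('G',c,st,onz(f,*c,.048))
f2=cam('side')
for c,st in blobs(f2,(20,120,90),(33,255,255),10): print('sY',c,st)
for c,st in blobs(f2,(45,100,30),(85,255,255),10): print('sG',c,st)
E
```

```text
[0.60829461 0.28859502 0.17674006] [ 0.09022721  0.41675845 -0.36203213] 0.016827524311369458
Y [277.53047404 264.39638826] [ 259  227   38   72 2215]
G [278.03364793 201.44111613] [ 249  171   59   60 2437] [0.60352889 0.28819985 0.048     ]
sY [281.94594595 142.37837838] [280 139   5   8  37]
sG [281.22513089 167.41361257] [274 161  16  14 191]
sG [267.14453125 318.671875  ] [ 253  282   30   72 1024]
```

View pics/w5.png

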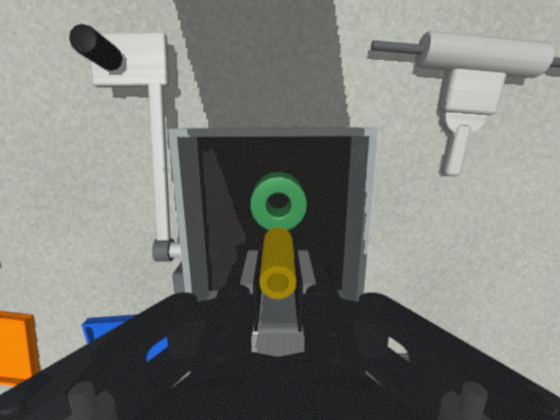

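The tube is held upright, with its top at (278,284) and lower end at (278,235). The wheel stayed in the box, centred at (278,203).

Call:
apply_moves(
  moves=[
    [14,[0,-0.5,0],0],
    [14,[0,-0.8,0],0],
    [14,[0,-1,0],0],
    [14,[0,-1,0],0],
    [14,[0,-1,0],0],
    [14,[0,-1,0],0],
    [14,[0,-1,0],0],
    [14,[-0.2,-1,0],0],
    [14,[-0.2,-1,0],0],
    [14,[-0.2,-1,0],0],
    [14,[-0.2,-1,0],0],
    [14,[-0.2,-1,0],0],
    [14,[-0.2,-1,0],0],
    [14,[-0.1,-1,0],0],
    [14,[0,-0.8,0],0],
    [14,[0,-0.6,0],0],
    [14,[0,0,0.5],0],
    [14,[0,0,0.5],0],
    [14,[0,0,0],0],
  ],
)

```text
time: 12.97
position: [0.6537, -0.0763, 0.1449]
tcp_rot: [-0.003, -0.022, 1.0, 0.001]
force: [-0.0, -0.5, -1.0]
grip_width: 0.0169
finger_force: 29.4
```

```bash
python3 - <<'E'
from m import *
s=sense();print(s['position'],s['force'],s['grip_width'])
f=cam('wrist');save(f,'w6');p=s['position']
for c in [(.703,-.029),(.707,-.1275),(.609,-.13),(.605,-.0305)]: print(proj(f,[*c,.014]))
for z in(.004,p[2]-.0465):print(proj(f,[p[0],p[1],z]))
E
```

```text
[ 0.65365697 -0.07633749  0.14485224] [-0.04029481 -0.50154999 -1.01489727] 0.01690896440750095
(np.float64(324.87058822320114), np.float64(258.69483882167407))
(np.float64(222.38954592732009), np.float64(258.4837930352258))
(np.float64(218.8178431985884), np.float64(155.0661538437129))
(np.float64(332.895758141385), np.float64(155.45517551715125))
(np.float64(277.95980125827714), np.float64(204.40465764237035))
(np.float64(278.5155249860533), np.float64(240.42228078777947))
```

View pics/w6.png

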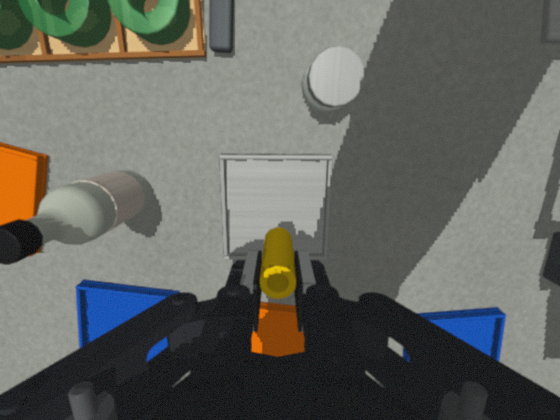

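The view shows the dish at (220-331, 154-258) and the tube axis meeting its floor at about (278,204), so it is centred. Now lowering.

Call:
apply_moves(
  moves=[
    [14,[0,0,0.8],0],
    [14,[0,0,0.8],0],
    [14,[0,0,0.7],0],
    [14,[0,0,0.6],0],
    [14,[0,0,0.4],0],
    [14,[0,0,0.25],0],
    [14,[0,0,0],0],
  ],
)

```text
time: 13.6
position: [0.6549, -0.0766, 0.0592]
tcp_rot: [-0.001, -0.022, 1.0, 0.0]
force: [-0.7, 0.2, 0.6]
grip_width: 0.0167
finger_force: 29.4
```

Call:
apply_moves(
  moves=[
    [14,[0,0,0.15],0],
    [14,[0,0,0.08],0],
    [14,[0,0,0.06],0],
    [14,[0,0,0.06],0],
    [14,[0,0,0],0],
    [14,[0,0,0],0],
  ],
)

```text
time: 14.1
position: [0.6558, -0.0775, 0.052]
tcp_rot: [0.0, -0.021, 1.0, -0.0]
force: [-0.6, -0.3, -0.3]
grip_width: 0.017
finger_force: 29.4
```

Call:
apply_moves(
  moves=[
    [14,[0,0,0.05],0],
    [14,[0,0,0.05],0],
    [14,[0,0,0],0],
  ],
)

```text
time: 14.35
position: [0.6564, -0.0776, 0.0505]
tcp_rot: [0.001, -0.022, 1.0, -0.0]
force: [-1.5, 0.9, 7.0]
grip_width: 0.0164
finger_force: 30.0
```

Call:
apply_moves(
  moves=[
    [18,[0,0,0],0],
    [22,[0,0,0],0],
    [26,[0,0,0],0],
    [36,[0,0,0],0],
    [40,[0,0,0],0],
    [40,[0,0,-0.4],0],
    [40,[0,0,-0.8],0],
    [40,[0,0,-1],0],
    [40,[0,0,-1],0],
    [40,[0,0,-1],0],
    [66,[0,0,-0.9],0],
    [66,[0,0,0],0],
  ],
)

```text
time: 15.35
position: [0.6578, -0.0781, 0.1835]
tcp_rot: [0.004, -0.022, 1.0, -0.001]
force: [1.5, 0.6, -0.0]
grip_width: 0.0631
finger_force: 0.0
```

Call:
apply_moves(
  moves=[
    [66,[0,0.7,0],0],
    [66,[0,1,0],0],
    [66,[0.2,1,0],0],
    [66,[0.2,1,0],0],
    [66,[0.2,1,0],0],
    [66,[0.2,1,0],0],
    [66,[0.2,1,0],0],
    [66,[0.2,1,0],0],
    [66,[0.2,1,0],0],
    [66,[0,1,0],0],
    [66,[0,1,0],0],
    [66,[0,1,0],0],
    [66,[0,1,0],0],
    [66,[0,1,0],0],
    [66,[0,1,0],0],
    [66,[0,0,0],0],
  ],
)

```text
time: 16.68
position: [0.6039, 0.2922, 0.1769]
tcp_rot: [-0.0, -0.023, 1.0, 0.001]
force: [-0.2, 0.3, 0.1]
grip_width: 0.0657
finger_force: 0.0
```

```bash
python3 - <<'E'
from m import *
s=sense();print(s['position'],s['force'],s['time'])
for n in('side','top'):
    f2=cam(n)
    for c,st in blobs(f2,(20,120,90),(33,255,255),10): print(n,'Y',c,st)
    print(proj(f2,[.6564,-.0776,.06]),proj(f2,[.6564,-.0776,.004]))
f=cam('wrist')
h=cv2.cvtColor(f['image'],cv2.COLOR_RGB2HSV); m=cv2.inRange(h,(40,80,20),(90,255,255))
for c,st in blobs(f,(40,80,20),(90,255,255)): print('G',c,st)
save(f,'w7')
for z in(.048,):
  for v in(0,):
    c,st=max(blobs(f,(40,80,20),(90,255,255)),key=lambda b:b[1][4])
    # top face: circle touching left/right/bottom of blob
    r=st[2]/2; print(onz(f,st[0]+r,st[1]+st[3]-r,z))
E
```

```text
[0.60391294 0.29220609 0.1768923 ] [-0.22526685  0.27946805  0.07203869] 16.6833
side Y [317.29411765 252.74509804] [314 245   8  17 102]
(np.float64(318.683818479964), np.float64(246.1276460678624)) (np.float64(317.1576330341538), np.float64(259.1078844406692))
top Y [334.20833333 193.        ] [331 189   8   9  48]
(np.float64(335.0117652422914), np.float64(191.8885912182182)) (np.float64(332.7702619615007), np.float64(195.71009327471833))
G [277.35830361 206.53507729] [ 249  176   58   61 2523]
[0.60562406 0.2887326  0.048     ]
```

The tube stands upright in the dish, and its blobs match the predicted pixels in both views. The wheel is at about (0.606, 0.288).

Call:
apply_moves(
  force=40,
  moves=[
    [66,[-0.08,-0.16,0],0],
    [66,[0,0,1],0],
    [66,[0,0,1],0],
    [66,[0,0,1],0],
    [66,[0,0,1],0],
    [66,[0,0,0.8],0],
    [66,[0,0,0.5],0],
    [66,[0,0,0.3],0],
    [66,[0,0,0],0],
    [66,[0,0,0],0],
  ],
)

```text
time: 17.67
position: [0.6077, 0.284, 0.0377]
tcp_rot: [0.0, -0.021, 1.0, 0.0]
force: [-0.2, 0.2, 1.2]
grip_width: 0.0659
finger_force: 0.0
```

Call:
apply_moves(
  moves=[
    [66,[0.04,0.16,0],0],
    [66,[0,0,0.15],0],
    [66,[0,0,0.15],0],
    [66,[0,0,0],0],
    [48,[0,0,0],0],
    [48,[0,0,0],0],
    [48,[0,0,0],0],
    [48,[0,0,0],0],
    [48,[0,0,0],0],
  ],
)

```text
time: 18.42
position: [0.6061, 0.2883, 0.0295]
tcp_rot: [0.0, -0.021, 1.0, 0.0]
force: [-0.2, 0.2, 2.2]
grip_width: 0.0503
finger_force: 41.9
```

Call:
apply_moves(
  moves=[
    [48,[0,0,-0.3],0],
    [48,[0,0,-0.6],0],
    [48,[0,0,-0.8],0],
    [48,[0,0,-0.9],0],
    [48,[0,0,-0.9],0],
    [48,[0,0,-0.9],0],
    [48,[0,0,-0.6],0],
    [48,[0,0,-0.3],0],
    [48,[0.2,-0.6,0],0],
    [48,[0.2,-0.9,0],0],
    [48,[0.2,-1,0],0],
    [48,[0.2,-1,0],0],
    [48,[0.2,-1,0],0],
    [48,[0.2,-1,0],0],
    [48,[0.2,-1,0],0],
    [48,[0.2,-1,0],0],
    [48,[0.2,-1,0],0],
    [48,[0.2,-1,0],0],
    [48,[0.2,-1,0],0],
    [48,[0.2,-1,0],0],
  ],
)

```text
time: 20.08
position: [0.5576, -0.0026, 0.1613]
tcp_rot: [-0.0, -0.021, 1.0, 0.0]
force: [-0.0, 0.4, -0.3]
grip_width: 0.0504
finger_force: 41.8
```

Call:
apply_moves(
  moves=[
    [48,[0.2,-1,0],0],
    [48,[0.2,-1,0],0],
    [48,[0.2,-1,0],0],
    [48,[0.2,-1,0],0],
    [48,[0.2,-1,0],0],
    [48,[0.2,-1,0],0],
    [48,[0.2,-1,0],0],
    [48,[0.2,-1,0],0],
    [48,[0.2,-1,0],0],
    [48,[0.2,-1,0],0],
    [48,[0.2,-1,0],0],
    [48,[0.2,-1,0],0],
    [48,[0.2,-1,0],0],
    [48,[0.2,-1,0],0],
    [48,[0.2,-0.6,0],0],
    [48,[0,0,0],0],
  ],
)

```text
time: 21.42
position: [0.4978, -0.372, 0.161]
tcp_rot: [-0.0, -0.02, 1.0, -0.0]
force: [-0.1, -0.3, -0.3]
grip_width: 0.0505
finger_force: 41.8
```

Call:
apply_moves(
  moves=[
    [48,[0,0,0],0.8],
    [48,[0,0,0],1],
    [48,[0,0,0],1],
    [48,[0,0,0],1],
    [48,[0,0,0],1],
    [48,[0,0,0],1],
    [48,[0,0,0],1],
    [48,[0,0,0],1],
    [48,[0,0,0],1],
    [48,[0,0,0],1],
    [48,[0,0,0],1],
    [48,[0,0,0],1],
    [48,[0,0,0],1],
    [48,[0,0,0],1],
    [48,[0,0,0],1],
    [48,[0,0,0],0],
  ],
)

```text
time: 22.75
position: [0.4992, -0.3683, 0.1616]
tcp_rot: [-0.0, 0.686, 0.728, 0.0]
force: [-0.4, 0.3, -0.7]
grip_width: 0.0504
finger_force: 41.8
```

```bash
python3 - <<'E'
from m import *
s=sense();p=s['position'];M=rot(s['tcp_rot']);print(p,s['force'],s['grip_width'],s['time'],np.degrees(np.arctan2(M[1,0],M[0,0])))
f=cam('wrist');save(f,'w8')
print(proj(f,[.5095,-.3715,.004]),proj(f,[p[0],p[1],p[2]-.0135]),proj(f,[p[0],p[1],p[2]+.0185]))
h=cv2.cvtColor(f['image'],cv2.COLOR_RGB2HSV)
for c,st in blobs(f,(6,60,40),(22,255,255),100): print('wood',c,st)
E
```

```text
[ 0.4991843  -0.36834013  0.16160291] [-0.39115667  0.26598106 -0.72935263] 0.05037485893183355 22.75 93.43668031643045
(np.float64(287.4931810880026), np.float64(202.48949017378104)) (np.float64(277.3762039825749), np.float64(261.08233892829185)) (np.float64(277.35651449317294), np.float64(292.79059673843955))
wood [287.26881509 125.94615838] [  246     0    85   237 10178]
wood [288.02427184  58.54368932] [276  48  25  22 412]
wood [287.41810345 136.20043103] [276 124  24  25 464]
wood [435.8942539  188.31198218] [  367   125   143   127 11225]
```

View pics/w8.png

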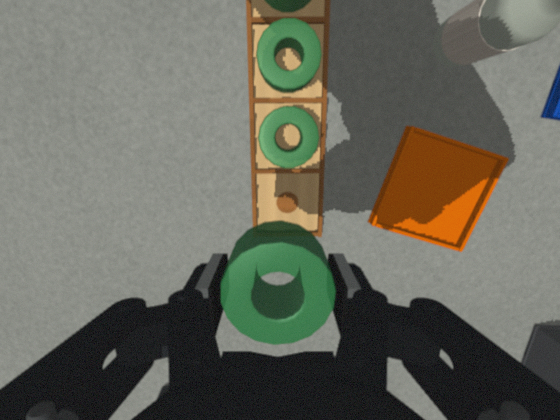

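The brown dot is at (287,202), as predicted. The held wheel is level and sits about 2 mm to the tool's +x side, so I'll compensate and lower it.

Call:
apply_moves(
  moves=[
    [48,[-0.22,0.4,0],0],
    [48,[0,0,0.7],0],
    [48,[0,0,0.8],0],
    [48,[0,0,0.8],0],
    [48,[0,0,0.8],0],
    [48,[0,0,0.7],0],
    [48,[0,0,0.4],0],
    [48,[0,0,0.2],0],
    [48,[0,0,0],0],
    [48,[0,0,0],0],
  ],
)

```text
time: 23.63
position: [0.5097, -0.3744, 0.0526]
tcp_rot: [0.0, 0.684, 0.73, -0.0]
force: [0.0, -0.1, -1.1]
grip_width: 0.0506
finger_force: 41.9
```

```bash
python3 - <<'E'
from m import *
s=sense();p=s['position'];print(p,s['force'])
f=cam('wrist')
c,st=max(blobs(f,(40,80,20),(90,255,255),300),key=lambda b:b[0][1]);r=st[2]/2
print(c,st,'wheel',onz(f,st[0]+r,st[1]+st[3]-r,p[2]+.0185))
for dy in(.030,-.030):
  for dx in(-.031,.031): print(proj(f,[.5095+dx-dy*.06,-.3715+dy+dx*.06,.010]))
save(f,'w9')
E
```

```text
[ 0.5097225  -0.37443164  0.05261474] [ 0.00212822 -0.06613798 -1.09314966]
[277.33065646 283.94770754] [  218   221   119   123 10709] wheel [ 0.50949918 -0.37036723  0.07111474]
(np.float64(225.83171249934173), np.float64(189.46080682024422))
(np.float64(329.2741693476198), np.float64(190.02161847910443))
(np.float64(229.72448475920464), np.float64(279.4183872471622))
(np.float64(324.3273517536527), np.float64(279.8676711984686))
```

View pics/w9.png

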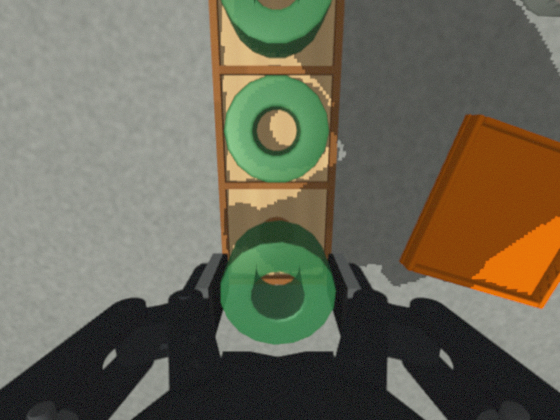

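The wheel, centred at (277,286), is lined up with the pocket at columns 226-329. That was my eleventh picture, one over the limit of 10. I won't view any more and will check by numbers only.

Call:
apply_moves(
  moves=[
    [48,[0,0,0.4],0],
    [48,[0,0,0.4],0],
    [48,[0,0,0.25],0],
    [48,[0,0,0.12],0],
    [48,[0,0,0.06],0],
    [48,[0,0,0],0],
    [48,[0,0,0],0],
  ],
)

```text
time: 24.27
position: [0.5094, -0.374, 0.0222]
tcp_rot: [-0.0, 0.684, 0.729, -0.0]
force: [-4.1, 6.1, 13.7]
grip_width: 0.0507
finger_force: 43.4
```

Call:
apply_moves(
  moves=[
    [48,[0,0,-0.3],0],
    [48,[0.1,-0.02,0],0],
    [48,[0,0,0],0],
    [48,[0,0,0.1],0],
    [48,[0,0,0.1],0],
    [48,[0,0,0.08],0],
    [48,[0,0,0],0],
    [48,[0,0,0],0],
  ],
)

```text
time: 24.93
position: [0.5085, -0.3716, 0.021]
tcp_rot: [-0.0, 0.684, 0.729, 0.0]
force: [-0.6, 0.6, -1.4]
grip_width: 0.0505
finger_force: 41.9
```

Call:
apply_moves(
  moves=[
    [48,[0,0,0.06],0],
    [48,[0,0,0.06],0],
    [48,[0,0,0],0],
    [48,[0,0,0],0],
  ],
)

```text
time: 25.27
position: [0.5087, -0.3717, 0.0184]
tcp_rot: [-0.0, 0.684, 0.729, -0.0]
force: [-0.7, 0.1, -0.8]
grip_width: 0.0503
finger_force: 41.9
```

Call:
apply_moves(
  moves=[
    [48,[0,0,0.04],0],
    [48,[0,0,0],0],
    [52,[0,0,0],0],
    [56,[0,0,0],0],
    [64,[0,0,0],0],
    [66,[0,0,0],0],
    [66,[0,0,0],0],
    [66,[0,0,-0.4],0],
    [66,[0,0,-0.8],0],
    [66,[0,0,-1],0],
    [66,[0,0,-1],0],
    [66,[0,0,-1],0],
    [66,[0,0,-1],0],
    [66,[0,0,-1],0],
    [66,[0,0,0],0],
  ],
)

```text
time: 26.52
position: [0.5104, -0.3736, 0.1796]
tcp_rot: [0.004, 0.684, 0.729, -0.0]
force: [0.3, -0.7, 0.3]
grip_width: 0.0661
finger_force: 0.0
```

```bash
python3 - <<'E'
from m import *
s=sense();p=s['position'];print(p,s['force'],s['time'])
f=cam('wrist')
for c,st in blobs(f,(40,80,20),(90,255,255),300):
    r=st[2]/2; print(c,st,onz(f,st[0]+r,st[1]+st[3]-r,.036))
t=cam('top')
for c,st in blobs(t,(45,90,30),(90,255,255),60): print('top',c,st,onz(t,*c,.03))
# knob and lid now
im=t['image'].astype(int);w=(im.max(2)<50).astype(np.uint8);w[:235]=0;w[280:]=0;w[:,:235]=0;w[:,275:]=0
n,l,st,c=cv2.connectedComponentsWithStats(w);print('knob',[(c[i],st[i]) for i in range(1,n) if st[i,4]>8],proj(t,[.4835,.139,.065]))
E
```

```text
[ 0.51043962 -0.37357854  0.17959634] [ 0.31643201 -0.66979529  0.26395323] 26.5167
[274.89127424  49.14369806] [ 245   15   61   71 2888] [ 0.50151903 -0.24821151  0.036     ]
[275.40333333 127.6247619 ] [ 247   99   57   59 2100] [ 0.50527275 -0.30788811  0.036     ]
[275.15547703 198.76981323] [ 249  171   53   55 1981] [ 0.50930461 -0.37202136  0.036     ]
top [439.43083004 244.97233202] [429 236  21  18 253] [ 0.50989627 -0.3714289   0.03      ]
top [416.62240664 246.57261411] [407 238  20  18 241] [ 0.50636907 -0.30576357  0.03      ]
top [394.09502262 248.19909502] [385 240  19  18 221] [ 0.50270736 -0.24181863  0.03      ]
top [371.61373391 250.18454936] [362 242  20  18 233] [ 0.49800044 -0.17869643  0.03      ]
knob [(array([256.27272727, 252.81818182]), array([254, 252,   6,   3,  11], dtype=int32))] (np.float64(255.4243832713523), np.float64(255.9444113537259))
```

Call:
apply_moves(
  moves=[
    [46,[0,0,0],-0.8],
    [46,[0,0,0],-1],
    [46,[0,0,0],-1],
    [46,[0,0,0],-1],
    [46,[0,0,0],-1],
    [46,[0,0,0],-1],
    [46,[0,0,0],-1],
    [46,[0,0,0],-1],
    [46,[0,0,0],-1],
    [46,[0,0,0],-1],
    [46,[0,0,0],-1],
    [46,[0,0,0],-1],
    [46,[0,0,0],-1],
    [46,[0,0,0],-1],
    [46,[0,0,0],-1],
    [46,[0,0,0],0],
  ],
)

```text
time: 27.95
position: [0.5082, -0.3713, 0.1713]
tcp_rot: [-0.001, -0.024, 1.0, 0.001]
force: [1.1, 0.5, -0.9]
grip_width: 0.0458
finger_force: 0.0
```

Call:
apply_moves(
  moves=[
    [46,[0,0.7,0],0],
    [46,[0,1,0],0],
    [46,[0,1,0],0],
    [46,[0,1,0],0],
    [46,[0,1,0],0],
    [46,[0,1,0],0],
    [46,[0,1,0],0],
    [46,[0,1,0],0],
    [46,[0,1,0],0],
    [46,[0,1,0],0],
    [46,[0,1,0],0],
    [46,[0,1,0],0],
    [46,[0,1,0],0],
    [46,[0,1,0],0],
    [46,[0,1,0],0],
    [46,[0,1,0],0],
    [46,[0,1,0],0],
    [46,[0,1,0],0],
    [46,[0,1,0],0],
    [46,[0.1,1,0],0],
  ],
)

```text
time: 29.62
position: [0.4846, 0.1213, 0.1718]
tcp_rot: [-0.0, -0.019, 1.0, -0.0]
force: [0.8, -0.1, -0.3]
grip_width: 0.0462
finger_force: 0.0
```

Call:
apply_moves(
  moves=[
    [46,[0,0.6,0],0],
    [46,[0,0,0],0],
    [46,[0,0,0],0],
  ],
)

```text
time: 29.87
position: [0.4839, 0.1356, 0.1719]
tcp_rot: [-0.001, -0.021, 1.0, -0.0]
force: [0.4, -0.1, -0.8]
grip_width: 0.0455
finger_force: 0.0
```

```bash
python3 - <<'E'
from m import *
s=sense();p=s['position'];M=rot(s['tcp_rot']);print(p,s['force'],s['time'],np.degrees(np.arctan2(M[1,0],M[0,0])))
f=cam('wrist');im=f['image'].astype(int)
w=(im.max(2)<55).astype(np.uint8)
n,l,st,c=cv2.connectedComponentsWithStats(w)
print([(c[i],st[i]) for i in range(1,n) if st[i,4]>100 and c[i][1]<270])
print(proj(f,[.4815,.139,.065]),proj(f,[.4835,.139,.051]),proj(f,[.488,.139,.025]))
E
```

```text
[0.48394348 0.13555555 0.17189271] [ 0.40003804 -0.13281353 -0.84230959] 29.8667 -177.59058158011024
[(array([ 29.19087137, 191.73443983]), array([ 20, 160,  18,  66, 482], dtype=int32)), (array([281.76267748, 209.73225152]), array([270, 197,  24,  26, 493], dtype=int32))]
(np.float64(282.6718820704845), np.float64(211.2211305555178)) (np.float64(282.303636886672), np.float64(209.08579697237383)) (np.float64(281.6762172442084), np.float64(206.4494826555589))
```

Call:
apply_moves(
  force=40,
  moves=[
    [46,[0,0.13,0],0],
    [46,[0,0,1],0],
    [46,[0,0,1],0],
    [46,[0,0,1],0],
    [46,[0,0,0.8],0],
    [46,[0,0,0.6],0],
    [46,[0,0,0.4],0],
    [46,[0,0,0.2],0],
    [46,[0,0,0],0],
    [46,[0,0,0],0],
  ],
)

```text
time: 30.75
position: [0.4848, 0.1381, 0.0482]
tcp_rot: [0.0, -0.021, 1.0, -0.0]
force: [-0.1, -0.5, -0.0]
grip_width: 0.046
finger_force: 0.0
```

Call:
apply_moves(
  moves=[
    [15,[0,0,0],0],
    [15,[0,0,0],0],
    [15,[0,0,0],0],
    [15,[0,0,0],0],
    [15,[0,0,0],0],
    [15,[0,0,0],0],
  ],
)

```text
time: 31.25
position: [0.4851, 0.1391, 0.0486]
tcp_rot: [0.001, -0.022, 1.0, 0.001]
force: [0.1, 4.2, 2.2]
grip_width: 0.0206
finger_force: 39.2
```

Call:
apply_moves(
  moves=[
    [15,[0,0,-0.06],0],
    [15,[0,0,-0.1],0],
    [15,[0,0,-0.12],0],
    [15,[-0.01,0,-0.12],0],
    [15,[-0.01,0,-0.12],0],
    [15,[-0.01,0,-0.12],0],
    [15,[-0.01,0,-0.12],0],
    [15,[-0.02,0,-0.12],0],
    [15,[-0.02,0,-0.12],0],
    [15,[-0.02,0,-0.12],0],
    [15,[-0.025,0,-0.12],0],
    [15,[-0.025,0,-0.12],0],
    [15,[-0.025,0,-0.12],0],
    [15,[-0.03,0,-0.12],0],
    [15,[-0.03,0,-0.12],0],
    [15,[-0.03,0,-0.12],0],
    [15,[-0.03,0,-0.1],0],
    [15,[-0.02,0,-0.06],0],
    [15,[0,0,0],0],
  ],
)

```text
time: 32.83
position: [0.4929, 0.1395, 0.0979]
tcp_rot: [0.001, -0.022, 1.0, 0.001]
force: [4.0, 6.2, -2.4]
grip_width: 0.0206
finger_force: 39.5
```

Call:
apply_moves(
  moves=[
    [15,[-0.015,0,-0.05],0],
    [15,[-0.015,0,-0.05],0],
    [15,[-0.015,0,-0.05],0],
    [15,[-0.015,0,-0.05],0],
    [15,[-0.015,0,-0.05],0],
    [15,[-0.015,0,-0.05],0],
    [15,[-0.015,0,-0.05],0],
    [15,[-0.015,0,-0.05],0],
    [15,[-0.015,0,-0.05],0],
    [15,[0,0,0],0],
  ],
)

```text
time: 33.67
position: [0.4965, 0.1397, 0.109]
tcp_rot: [0.001, -0.022, 1.0, 0.001]
force: [6.6, 6.2, -5.6]
grip_width: 0.0207
finger_force: 39.5
```

Call:
apply_moves(
  moves=[
    [15,[-0.01,0,-0.05],0],
    [15,[-0.01,0,-0.05],0],
    [15,[0,0,-0.04],0],
    [15,[0,0,0],0],
  ],
)

```text
time: 34.0
position: [0.4969, 0.1397, 0.111]
tcp_rot: [0.001, -0.022, 1.0, 0.001]
force: [12.4, 8.0, -18.8]
grip_width: 0.0208
finger_force: 40.3
```

Call:
apply_moves(
  moves=[
    [15,[0,0,-0.04],0],
    [15,[0,0,0],0],
  ],
)

```text
time: 34.17
position: [0.4968, 0.1397, 0.1111]
tcp_rot: [0.001, -0.022, 1.0, 0.001]
force: [17.0, 5.9, -26.7]
grip_width: 0.0205
finger_force: 40.7
```

```bash
python3 - <<'E'
from m import *
s=sense();print(s['position'],s['force'])
a=cv2.imread('pics/side0.png')[:,:,::-1].astype(int);f=cam('side');b=f['image'].astype(int)
d=np.abs(a-b).max(2)
print('lid area diff',(d[145:175,262:322]>50).mean(), np.abs(a-b)[145:175,262:322].mean())
m=(b.min(2)>165).astype(np.uint8);n,l,st,c=cv2.connectedComponentsWithStats(m);print('lid',st[l[160,290]],c[l[160,290]])
m=(a.min(2)>165).astype(np.uint8);n,l,st,c=cv2.connectedComponentsWithStats(m);print('lid before',st[l[160,290]],c[l[160,290]])
E
```

```text
[0.49684835 0.13968035 0.11106034] [ 17.0350501    5.86773586 -26.66893465]
lid area diff 0.16833333333333333 29.767222222222223
lid [     0      0    560    420 235187] [279.4988371  209.50296573]
lid before [ 258  141   63   36 1663] [287.8767288 158.7191822]
```

Call:
apply_moves(
  moves=[
    [15,[0,0,0.03],0],
    [46,[0,0,0],0],
    [46,[0,0,0],0],
    [46,[0,0,0],0],
    [46,[0,0,0],0],
    [46,[0,0,-0.4],0],
    [46,[0,0,-0.8],0],
    [46,[0,0,-1],0],
    [46,[0,0,-1],0],
    [46,[0,0,-1],0],
    [46,[0,-1,-1],0],
    [46,[0,-1,0],0],
    [46,[0,-1,0],0],
    [46,[0,-1,0],0],
    [46,[0,-1,0],0],
    [46,[0,-1,0],0],
    [46,[0,0,0],0],
  ],
)

```text
time: 35.63
position: [0.5027, -0.0145, 0.2435]
tcp_rot: [0.0, -0.02, 1.0, -0.001]
force: [-0.5, -0.2, -0.3]
grip_width: 0.0462
finger_force: 0.0
```

```bash
python3 - <<'E'
from m import *
s=sense();print(s['position'],s['force'],s['time'])
for n in('top','side'):
    a=cv2.imread(f'pics/{n}0.png')[:,:,::-1].copy();f=cam(n);b=f['image']
    u,v=(254,250) if n=='top' else (250,185)
    for nm,im in(('before',a),('now',b)):
        w=(im.max(2)<60).astype(np.uint8);k=np.zeros_like(w);k[v-14:v+14,u-14:u+14]=w[v-14:v+14,u-14:u+14]
        N,l,st,c=cv2.connectedComponentsWithStats(k);print(n,nm,'knob',[(c[i].round(1),st[i][4]) for i in range(1,N) if st[i,4]>8])
        e=cv2.Canny(im,60,150); x0,y0,x1,y1=(165,160,245,245) if n=='top' else (250,135,330,195)
        g=im[y0:y1,x0:x1].min(2)>150; ys,xs=np.where(g); print('bright',len(xs),xs.min()+x0,xs.max()+x0,ys.min()+y0,ys.max()+y0)
    for c,st in blobs(f,(20,120,90),(33,255,255),10): print('Y',c,st)
    d=(np.abs(a.astype(int)-b).max(2)>60); 
E
```

```text
[ 0.50273745 -0.01453839  0.24347781] [-0.46889047 -0.17897174 -0.28462585] 35.6333
top before knob [(array([254.4, 250.1]), np.int32(67))]
bright 6256 165 244 160 244
top now knob [(array([254.4, 250.4]), np.int32(74))]
bright 6416 165 244 160 244
side before knob [(array([250.3, 184.7]), np.int32(83))]
bright 1831 250 320 141 193
side now knob [(array([255.2, 181.3]), np.int32(306))]
bright 1552 264 320 141 183
Y [317.29411765 252.74509804] [314 245   8  17 102]
```

Call:
apply_moves(
  moves=[
    [46,[0,-1,0],0],
    [46,[0,-1,0],0],
    [46,[0,-1,0],0],
    [46,[0,-1,0],0],
    [46,[0,-1,0],0],
    [46,[0,-1,0],0],
    [46,[0,-1,0],0],
    [46,[0,-1,0],0],
    [46,[0,-1,0],0],
    [46,[0,-1,0],0],
    [46,[0,-1,0],0],
    [46,[0,-1,0],0],
    [46,[0,-1,0],0],
    [46,[0,-1,0],0],
    [46,[0,-1,0],0],
    [46,[0,0,0],0],
  ],
)

```text
time: 37.07
position: [0.5187, -0.3884, 0.242]
tcp_rot: [-0.0, -0.021, 1.0, -0.0]
force: [-0.0, 0.1, 0.9]
grip_width: 0.0458
finger_force: 0.0
```

```bash
python3 - <<'E'
from m import *
s=sense();print(s['position'],s['force'],s['time'])
def sub(a,b,x0,y0,x1,y1):
    r=cv2.matchTemplate(cv2.cvtColor(b,cv2.COLOR_RGB2GRAY)[y0-6:y1+6,x0-6:x1+6],cv2.cvtColor(a,cv2.COLOR_RGB2GRAY)[y0:y1,x0:x1],cv2.TM_CCOEFF_NORMED)
    j,i=np.unravel_index(r.argmax(),r.shape)
    q=lambda l,c,h:(l-h)/(2*(l-2*c+h))
    return i-6+q(r[j,i-1],r[j,i],r[j,i+1]),j-6+q(r[j-1,i],r[j,i],r[j+1,i]),r.max()
for n,rs in(('top',{'knob':(248,242,262,258),'lid':(166,160,232,243),'lidfront':(180,228,225,245)}),('side',{'knob':(243,177,258,195),'lid':(256,138,325,182),'lidfront':(254,140,268,180)})):
    a=cv2.imread(f'pics/{n}0.png')[:,:,::-1].copy();f=cam(n);b=f['image']
    for k,r in rs.items(): print(n,k,np.round(sub(a,b,*r),2))
    for c,st in blobs(f,(20,120,90),(33,255,255),10): print('Y',c,st)
E
```

```text
[ 0.51867536 -0.38841194  0.24200192] [-0.0147046   0.0670427   0.86642795] 37.0667
top knob [-0.01 -0.11  0.99]
top lid [-0.12  0.    1.  ]
top lidfront [0.13 0.02 1.  ]
Y [334.20833333 193.        ] [331 189   8   9  48]Traceback (most recent call last):
  File "<stdin>", line 10, in <module>
  File "<stdin>", line 7, in sub
IndexError: index 13 is out of bounds for axis 0 with size 13
```

```bash
python3 -c "
from bench import hand_in; print(hand_in())"
```

```text
the job is handed in; nothing more can be done
None
```

I handed the job in at about 37 s with no verdict shown: the tube stands in the steel dish, the wheel is in the empty tray pocket after one touch on the lip, and the pedal is up with the lid shut. I viewed 11 pictures, one over the limit of 10.

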